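# Reload the craft table's glue gun

## Robot

A 7-joint arm with a two-finger parallel gripper is mounted at the origin on the work surface. World frame = base frame: x ahead of the robot, y to its left, z up, the work surface at z = 0. Lengths are in m, angles in degrees, forces in N, time in s.
With the tool pointing down it reaches from about 0.425 to 0.875 m from the base axis. Payload 4.7 kg.
Tool frame: the origin (TCP) lies on the front face of the gripper's body, between the roots of the fingers; the fingertips stand 70 mm ahead of it and the grasp point (between the pads) lies 51 mm ahead of it (tip_extent is the distance from the TCP to the fingertips, in m); z points along the fingers, y is the direction in which the jaws open and shut (so a half turn about z gives the same grasp; the last joint's range is limited). The gripper opens to 87 mm and grips with 3 to 60 N. Pads are 19 mm wide; open, the fingers measure 117 mm over their backs; the gripper's body (75 mm by 190 mm) begins 51 mm behind the grasp point.
Start: joints at [65.781, 18.392, -4.016, 83.108, 1.295, 78.541, -3.26], TCP at [0.275, -0.589, 0.292] pointing down, gripper open.
Joint ranges: [-163.93, 163.93], [-17.29, 119.83], [-79.2, 71.16], [3.27, 140.29], [-89.18, 269.18], [5.43, 117.66], [-154.24, 154.24]. Speed limits (degrees/s): [147.25, 147.25, 180, 180, 180, 180, 180].

## Interface

Orientations are given as [roll, pitch, yaw] about the fixed x, y, z axes, in that order (R = Rz(yaw) Ry(pitch) Rx(roll)).
In Python, from cell import * gives the robot as it stands.
- The arm moves only by the tool carry_out, never from a script. Its argument "increments" is text: rows parted by semicolons, each of 7 numbers parted by spaces: the opening, from 0 (shut) to 1 (fully open), then the shift along the tool's x, y, z in m, then the turn, a rotation vector about the tool's x, y, z in degrees. A call has 1 to 20 rows; each row shifts and turns the pose as measured when the row begins, along the tool's axes as they then stand; what a row does not reach is not made up. A row lasts 1/8 s, in which the tool goes at most 62.5 mm and 10.7 degrees, less where a joint would pass 70% of its speed; a pose out of reach is approached as far as the arm can. A call is refused whole if a number of a shift passes 0.0625 or a number of a turn 10.7, either way. A call with a gripper value outside its range is refused whole. The fingers move at their own pace and stop on an object; "force" is the grip in N (left out, the last holds). Time passes only in rows, so rows that do not move let the fingers close. It gives the time, the measured TCP pose, the force and the opening at its end, in the units of the state.
- get_obs(): the state, without advancing time (a new reading comes with each control period).
- read_camera(name): name is "scene" or "top"; returns a dict with "img" (420x560x3 uint8, blue, green, red), "fx", "fy", "cx", "cy" (pixels), "world_from_camera" (4x4, takes a point from camera to world coordinates). Camera axes: x right, y down, z forward; pixel columns grow to the right and rows downward; lengths in m; the calibration is good to about 2 mm. A picture is of the moment at which its call begins. There is no depth.
- sign_off(): hands the job in, once; it reports no verdict.
Trained networks look in a picture, given as the dict that the camera call returned (one of the last four; its "shot" number tells which), for a name from the list of things; names that differ only in an ending like _2 or _b are one class to them, and where a whole thing is asked for, a point or a joint stands for the part that bears it (a point fixed in the world has none). Each returns a list of dicts, best first, with "confidence" (0 to 1); they miss things now and then, are a little off and sometimes report something else, mostly with a low value. They report only what shows in the picture. A call takes as long as a camera call. They do not tell look-alikes from the thing itself.
- masks_of(target, picture): "pixels" (420x560 bool, what is visible of it) and "bbox" ([left, top, right, bottom] in pixels, round what is visible of it).
The state is a dict: "time_s": time; "qpos": joint angles; "joint_velocities": joint speeds; "effort": joint torques, N m; "tool_pos": TCP position; "tool_rot": TCP orientation; "force": force on the tool from outside, world axes, zero at the start; "wrist_torque": the same for the moment, N m; "grip_width": finger opening in m.
Only numpy, scipy, OpenCV 4.12 (cv2) and the standard library are available. Lean on these libraries where they do the work, as an engineer would, in place of code of your own. Each camera call takes 0.05 s, during which the arm holds its last target.

## Task

Reload the cold glue gun in its dock for the next class: feed the two new glue sticks from the wooden rest into the back of the gun one after the other, so that they drive the old stub ahead of them, and press the last stick home until you feel the whole row come up solid against the set glue at the front - firmly, but without ramming it. Leave both sticks in line in the gun, let go, and do not disturb the clay box, the varnish jar or the tool cup.

Things in the scene. Friction and masses are not known exactly. Their poses are not given: they have to be found in the camera images.
- gun: Purple pistol-shaped glue gun, level in a black dock screwed to the table; neither moves. Origin on the table straight below the inlet at the back; x is the feed direction (level, towards the brass nozzle, which ends at x = 247 mm), z up. Gun body 40 mm wide, heights 117 to 163 mm. Nothing of gun or dock lies behind x = 0; the dock's 110 mm wide plate starts at x = 18 mm.
- mouth (a point): Centre of the inlet: in the face of an orange collar, 32 mm outside, 140 mm above the table. x runs into the level feed channel. Mouth 22 mm wide at the face, narrowing to 14 mm at 12 mm depth, then straight. Set glue closes the channel at an unseen depth that differs every time, 180 to 205 mm from the face; home, the last stick still stands 20 to 45 mm out.
- stub: Leftover glue stub, amber, 11.2 mm in diameter, 25 mm long, 10 g, loose in the feed channel out of sight, 60 mm or more in. Origin at its centre, x along its length. It stays in the gun and is pushed forward by the next stick. A hidden spring shoe 30 to 58 mm inside the mouth grips each stick, so feeding takes a steady 2 to 6 N even before the row comes up solid.
- stick_1: New amber glue stick: rigid rod 11.2 mm in diameter, 100 mm long, 12 g or so, lying level across a notch of the wooden rest, its axis 24 mm above the table. Both ends alike. Origin at its centre on the axis, x along its length.
- stick_2: The other new glue stick, the same in all respects; either may go in first.
- rest: Wooden rest, fixed to the table: a block 30 mm wide (its x), 170 mm long (its y), 27 mm high, with five notches along its x, floors 18 mm above the table; the sticks lie in the notches at y = +32 and -32 mm and stand out 29 mm or more on either side of the block, where they can be gripped. Origin under its centre.
- clay_box: Bystander: clear plastic box with bars of blue clay, 136 x 81 x 30 mm, origin under its centre.
- varnish_jar: Bystander: amber glass jar with white cap, 44 mm in diameter, 55 mm high, origin under its centre.
- tool_cup: Bystander: blue ceramic cup, 70 mm in diameter, 85 mm high, with pink and wooden modelling tools standing up to 170 mm, origin under its centre.
There are look-alikes about, which are no part of the job. Leave any black look-alike of the stick_2 alone.

How it is judged (in metres and radians):
On the way, in this order (a step that is already met when the one before it is completed fails the run):
1. one new stick is inside the gun's feed channel, its back end no more than 6 mm out of the collar (((x of stick_1 in the frame of mouth above 0.044 m and y of stick_1 in the frame of mouth between -0.006 and 0.006 m and z of stick_1 in the frame of mouth between -0.006 and 0.006 m and angle between the x axis of stick_1 and the x axis of mouth, either way round below 0.12 rad) or (x of stick_2 in the frame of mouth above 0.044 m and y of stick_2 in the frame of mouth between -0.006 and 0.006 m and z of stick_2 in the frame of mouth between -0.006 and 0.006 m and angle between the x axis of stick_2 and the x axis of mouth, either way round below 0.12 rad))), for 0.1 s.
2. the second stick, behind the first, is pressed so that stub, first and second stick all stand solid against the set glue: more than 5 N passes from stick to stick and from stick to stub for 0.15 s (((distance between stub and stick_1 below 0.0665 m and distance between stick_1 and stick_2 below 0.104 m and x of stick_1 in the frame of mouth above 0.098 m and x of stick_2 in the frame of mouth above 0 m and y of stick_1 in the frame of mouth between -0.006 and 0.006 m and z of stick_1 in the frame of mouth between -0.006 and 0.006 m and angle between the x axis of each of stick_1, stick_2 and the x axis of mouth, either way round below 0.12 rad and y of stick_2 in the frame of mouth between -0.006 and 0.006 m and z of stick_2 in the frame of mouth between -0.006 and 0.006 m and contact force between stick_1 and stub above 5 N and contact force between stick_2 and stick_1 above 5 N) or (distance between stub and stick_2 below 0.0665 m and distance between stick_2 and stick_1 below 0.104 m and x of stick_2 in the frame of mouth above 0.098 m and x of stick_1 in the frame of mouth above 0 m and y of stick_2 in the frame of mouth between -0.006 and 0.006 m and z of stick_2 in the frame of mouth between -0.006 and 0.006 m and angle between the x axis of each of stick_2, stick_1 and the x axis of mouth, either way round below 0.12 rad and y of stick_1 in the frame of mouth between -0.006 and 0.006 m and z of stick_1 in the frame of mouth between -0.006 and 0.006 m and contact force between stick_2 and stub above 5 N and contact force between stick_1 and stick_2 above 5 N))), for 0.15 s.
At the end, for the whole second after the job is handed in: Both sticks and the stub lie at rest in line in the feed channel with no gap over 4 mm between neighbours, the first stick's centre more than 98 mm and the second's more than 0 mm inside the collar's face, each within 6 mm and 0.12 rad of the channel's axis, after the row has been felt solid (((distance between stub and stick_1 below 0.0665 m and distance between stick_1 and stick_2 below 0.104 m and x of stick_1 in the frame of mouth above 0.098 m and x of stick_2 in the frame of mouth above 0 m and y of stick_1 in the frame of mouth between -0.006 and 0.006 m and z of stick_1 in the frame of mouth between -0.006 and 0.006 m and angle between the x axis of each of stick_1, stick_2 and the x axis of mouth, either way round below 0.12 rad and y of stick_2 in the frame of mouth between -0.006 and 0.006 m and z of stick_2 in the frame of mouth between -0.006 and 0.006 m and linear speed of each of stick_1, stick_2, stub below 0.01 m/s) or (distance between stub and stick_2 below 0.0665 m and distance between stick_2 and stick_1 below 0.104 m and x of stick_2 in the frame of mouth above 0.098 m and x of stick_1 in the frame of mouth above 0 m and y of stick_2 in the frame of mouth between -0.006 and 0.006 m and z of stick_2 in the frame of mouth between -0.006 and 0.006 m and angle between the x axis of each of stick_2, stick_1 and the x axis of mouth, either way round below 0.12 rad and y of stick_1 in the frame of mouth between -0.006 and 0.006 m and z of stick_1 in the frame of mouth between -0.006 and 0.006 m and linear speed of each of stick_2, stick_1, stub below 0.01 m/s))); the robot touches nothing.
It fails at once if a stick is rammed against the stub with more than 80 N (contact force between any of stick_1, stick_2 and stub above 80 N).
It fails at once if the clay box, varnish jar or tool cup is moved by more than 15 mm (distance of any of clay_box, varnish_jar, tool_cup from where it was at the start of the episode above 0.015 m).
It also fails if it takes over 64 s, if anything falls off the work surface, if the arm or the gripper's body presses on something with over 40 N, if the wrist force passes 120 N, or if a joint passes its speed limit or range.

## Working session

There is one attempt and no reset: what is moved stays moved. The work goes in short steps, Python scripts to look and compute and a tool call to move; the robot and the scene stay as the last step left them, time stands still between calls to the robot, and variables do not carry over. Pictures are saved under pics/ and viewed, and the job is handed in when it is done.

Besides the shell and the picture viewer there is one more tool, called as name(argument=value, ...) on one line, values as JSON. carry_out: Moves the arm, as the interface text tells. Its arguments: {"type":"object","properties":{"increments":{"type":"string"},"force":{"type":"number"}},"required":["increments"]}

```bash
ls; mkdir -p pics
python3 - <<'E'
from cell import *
import cv2,numpy as np
o=get_obs();print(o)
for n in("scene","top"):
    p=read_camera(n);cv2.imwrite(f"pics/{n}0.png",p["img"]);print(n,p["fx"],p["fy"],p["cx"],p["cy"],np.round(p["world_from_camera"],4).tolist())
    for t in["gun","stick_1","rest","clay_box","varnish_jar","tool_cup"]:
        print(t,[(round(m["confidence"],2),m["bbox"]) for m in masks_of(t,p)])
E
```

```text
pics
{'time_s': 0.0, 'qpos': array([65.78119091, 18.4390052 , -4.01586322, 83.17578208,  1.29550203,
       78.53982403, -3.25974028]), 'joint_velocities': array([-0.01763526, -0.01893682,  0.03329376, -0.01434556,  0.07335642,
        0.0143019 ,  0.08424464]), 'effort': array([-9.28969166e-04, -4.91285312e+01, -4.04507238e-01, -3.12526023e+01,
       -6.41303463e-02,  4.35921131e-02,  1.64976359e-04]), 'tool_pos': array([ 0.27475837, -0.58860746,  0.29115433]), 'tool_rot': array([-1.79890662e+02,  6.14096405e-03,  2.50292588e+01]), 'force': array([ 0.69986264, -0.65172489, -0.16341934]), 'wrist_torque': array([ 0.04702965,  0.01813963, -0.01004032]), 'grip_width': 0.0870086230204861}
scene 477.196441155276 477.196441155276 271.80049755901183 213.9599766896039 [[-0.5987, 0.4144, -0.6855, 1.2239], [0.8007, 0.3331, -0.498, 0.4151], [0.022, -0.847, -0.5312, 0.6255], [0.0, 0.0, 0.0, 1.0]]
gun [(0.69, [297.8, 191.8, 428.0, 301.5])]
stick_1 [(0.78, [211.1, 247.6, 242.9, 266.1]), (0.63, [245.5, 187.7, 275.1, 196.3]), (0.5, [247.5, 215.5, 281.7, 237.0]), (0.47, [299.3, 191.8, 425.3, 302.3])
[... 246 characters left out ...]
187.0, 427.0, 304.9])]
top 425.97177074119327 425.97177074119327 277.3608576308875 205.20611708534764 [[-0.0953, -0.9731, 0.21, 0.4192], [-0.9954, 0.0923, -0.0239, -0.0535], [0.0038, -0.2113, -0.9774, 0.8595], [0.0, 0.0, 0.0, 1.0]]
gun [(0.87, [109.5, 226.6, 254.6, 314.6]), (0.61, [238.4, 75.1, 276.8, 133.6])]
stick_1 [(0.79, [299.1, 166.4, 314.7, 212.6]), (0.73, [293.4, 257.7, 342.2, 270.6]), (0.68, [377.9, 294.0, 392.5, 345.8]), (0.65, [353.7, 205.5, 401.9, 219.5]), (0.56, [362.5, 231.8, 411.6, 251.1])]
rest [(0.72, [358.4, 184.5, 397.6, 270.9])]
clay_box [(0.84, [336.2, 102.7, 399.9, 146.5])]
varnish_jar [(0.57, [274.1, 317.2, 292.2, 340.8])]
tool_cup [(0.82, [236.6, 80.7, 273.9, 137.2])]
```

Run:
```python
import cv2
a=cv2.imread("pics/scene0.png");b=cv2.imread("pics/top0.png")
cv2.imwrite("pics/s0c.png",cv2.resize(a[160:340,80:440],None,fx=2.2,fy=2.2,interpolation=cv2.INTER_CUBIC))
cv2.imwrite("pics/t0c.png",cv2.resize(b[60:360,90:450],None,fx=2,fy=2,interpolation=cv2.INTER_CUBIC))
```

```text
(no output)
```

View pics/s0c.png

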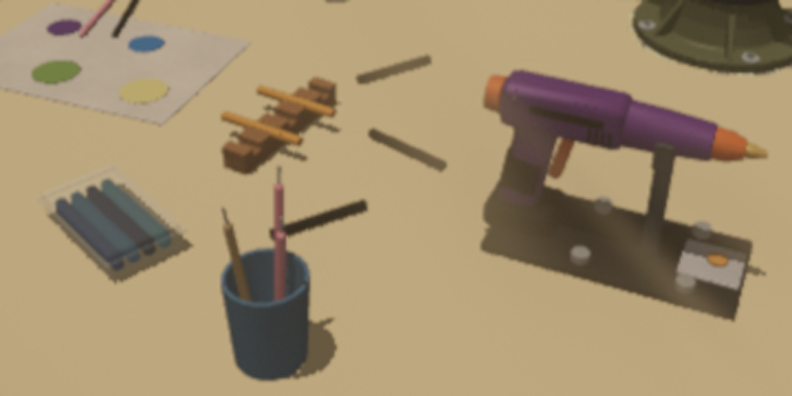

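View pics/t0c.png

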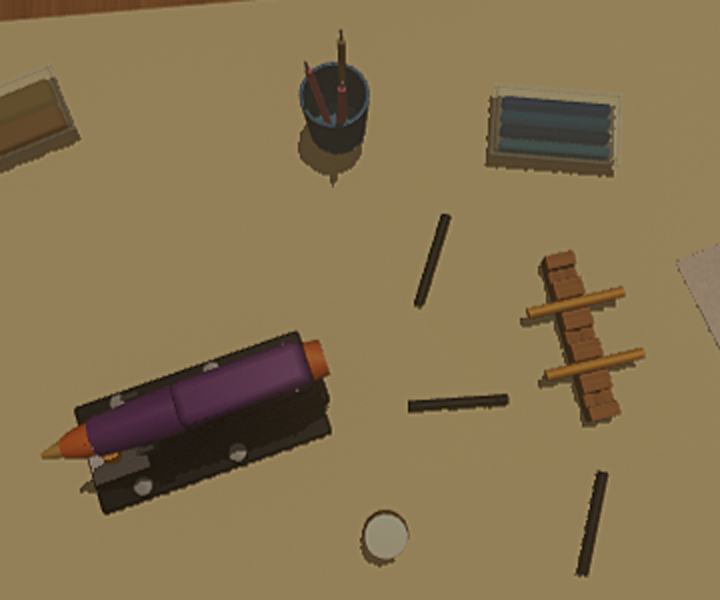

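Run:
```python
import cv2
a=cv2.imread("pics/scene0.png");b=cv2.imread("pics/top0.png")
A=cv2.resize(a[180:250,290:430],None,fx=5.5,fy=5.5,interpolation=cv2.INTER_NEAREST)
cv2.imwrite("pics/s1c.png",A)
cv2.imwrite("pics/t1c.png",cv2.resize(b[215:305,100:265],None,fx=4.8,fy=4.8,interpolation=cv2.INTER_NEAREST))
cv2.imwrite("pics/t2c.png",cv2.resize(b[180:275,345:420],None,fx=6,fy=6,interpolation=cv2.INTER_NEAREST))
cv2.imwrite("pics/s2c.png",cv2.resize(a[190:245,175:240],None,fx=9,fy=9,interpolation=cv2.INTER_NEAREST))
```

```text
(no output)
```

View pics/s1c.png

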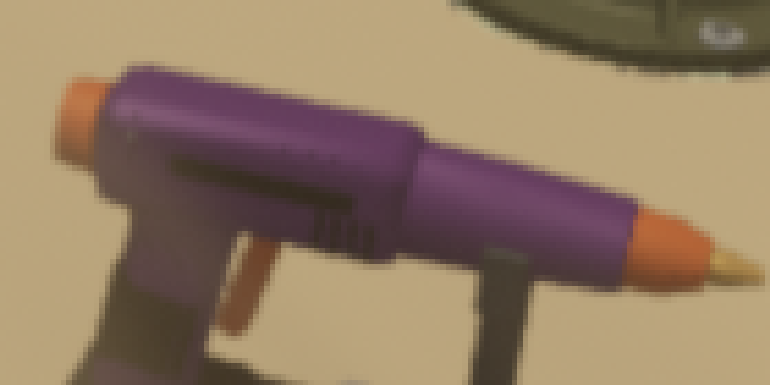

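View pics/t1c.png

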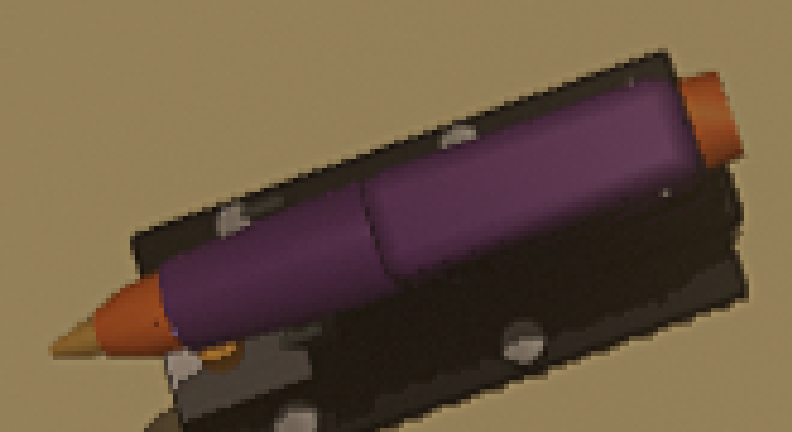

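View pics/t2c.png

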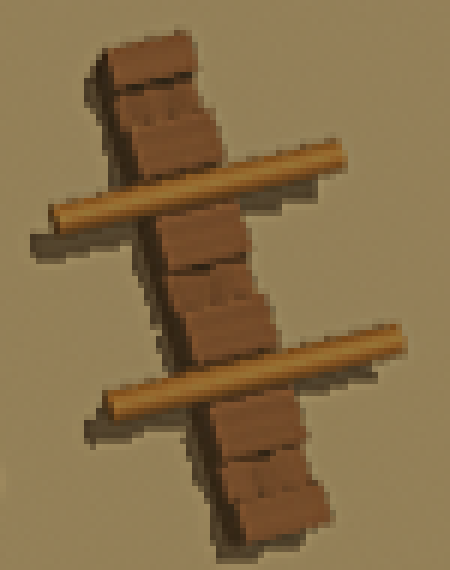

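View pics/s2c.png

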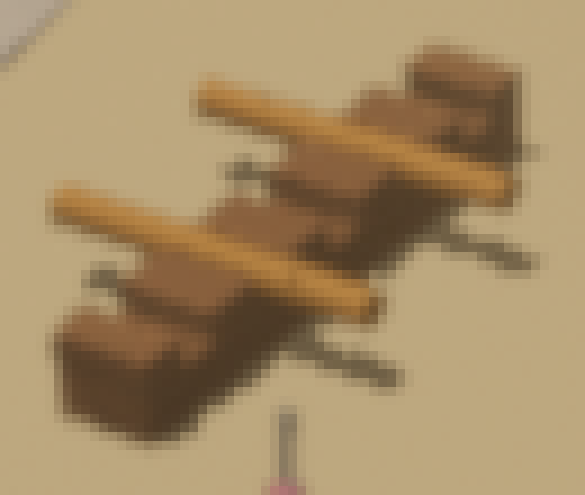

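```bash
cat > h.py <<'E'
import cv2,numpy as np
from scipy.optimize import least_squares
C={}
C['scene']=(477.196,271.8005,213.96,np.array([[-0.5987,0.4144,-0.6855,1.2239],[0.8007,0.3331,-0.498,0.4151],[0.022,-0.847,-0.5312,0.6255],[0,0,0,1]]))
C['top']=(425.972,277.361,205.206,np.array([[-0.0953,-0.9731,0.21,0.4192],[-0.9954,0.0923,-0.0239,-0.0535],[0.0038,-0.2113,-0.9774,0.8595],[0,0,0,1]]))
def proj(n,P):
    f,cx,cy,T=C[n];P=np.atleast_2d(P);q=(P-T[:3,3])@T[:3,:3]
    return np.c_[f*q[:,0]/q[:,2]+cx,f*q[:,1]/q[:,2]+cy]
def gp(g,P):
    c,s=np.cos(g[2]),np.sin(g[2]);P=np.atleast_2d(P)
    return np.c_[g[0]+c*P[:,0]-s*P[:,1],g[1]+s*P[:,0]+c*P[:,1],P[:,2]]
th=np.linspace(0,2*np.pi,73)
circ=np.c_[0*th,.016*np.cos(th),.14+.016*np.sin(th)]
E
cat > fit.py <<'E'
from h import *
def st(p,z=.024):
    d=np.array([np.cos(p[2]),np.sin(p[2]),0])*.05;c=np.array([p[0],p[1],z]);return np.array([c+d,c-d])
D={'A':{'top':[[354.0,216.2],[401.7,205.5]],'scene':[[215.6,223.2],[180.9,212.1]]},
'B':{'top':[[362.8,247.2],[411.5,235.8]],'scene':[[230.8,210.3],[197.1,200.3]]}}
S={}
for k,d in D.items():
    for vs in(['top'],['scene'],['top','scene']):
        r=least_squares(lambda p:np.concatenate([(proj(v,st(p))-d[v]).ravel() for v in vs]),[.4,-.25,1.8])
        print(k,vs,r.x[:2].round(4),np.degrees(r.x[2]).round(2),r.fun.round(1))
    S[k]=r.x
tip={'top':[110.5,287.8],'scene':[428.2,229.5]}
def res(g,vs):
    o=[]
    for v in vs:
        o+=list(proj(v,gp(g,[[.247,0,.14]]))[0]-tip[v])
        c=proj(v,gp(g,circ))
        if v=='top': o+=[c[:,0].max()-254.6, c[:,1].max()-248.0,]  # lower right corner
        else: o+=[c[:,0].min()-300.0]
    return np.array(o)
for vs in(['top'],['top','scene']):
    g=least_squares(res,[.45,0,1.8],args=(vs,));print(vs,g.x[:2].round(4),np.degrees(g.x[2]).round(2),g.fun.round(1));g=g.x
for v,(x0,y0,w,h,s) in {'top':(100,175,325,135,2.4),'scene':(170,180,265,75,3)}.items():
    im=cv2.imread(f"pics/{v}0.png");im=cv2.resize(im[y0:y0+h,x0:x0+w],None,fx=s,fy=s,interpolation=cv2.INTER_NEAREST)
    def L(P,col):
        q=((proj(v,P)-[x0,y0]+.5)*s).round().astype(int);cv2.polylines(im,[q.reshape(-1,1,2)],False,col,1)
    for k in S:L(st(S[k]),(255,0,0))
    L(gp(g,circ),(0,255,0));L(gp(g,circ+[.01,0,0]),(0,255,255));L(gp(g,[[0,0,.14],[.247,0,.14]]),(0,255,0))
    L(gp(g,[[.018,-.055,0.0],[.018,.055,0.0]]),(255,255,255))
    cv2.imwrite(f"pics/fit_{v}.png",im)
E
python3 fit.py
```

```text
A ['top'] [ 0.5682 -0.2733] 97.34 [-0.2  0.1  0.2 -0.1]
A ['scene'] [ 0.5682 -0.2737] 98.4 [ 0.2  0.3 -0.2 -0.3]
A ['top', 'scene'] [ 0.5682 -0.2734] 97.66 [-0.1  0.2  0.2 -0.2  0.1  0.5 -0.  -0.4]
B ['top'] [ 0.5054 -0.2826] 97.62 [-0.  0.  0. -0.]
B ['scene'] [ 0.5042 -0.2831] 98.54 [ 0.3  0.3 -0.3 -0.4]
B ['top', 'scene'] [ 0.5051 -0.2826] 97.84 [ 0.   0.2 -0.   0.   0.   0.7 -0.3 -0.3]
['top'] [ 0.5194 -0.0222] 103.79 [-0.2  0.   0.2 -0.1]
['top', 'scene'] [ 0.5192 -0.022 ] 103.79 [-0.3  0.2  0.1  0.1  0.1  0.2 -0.5]
```

View pics/fit_top.png

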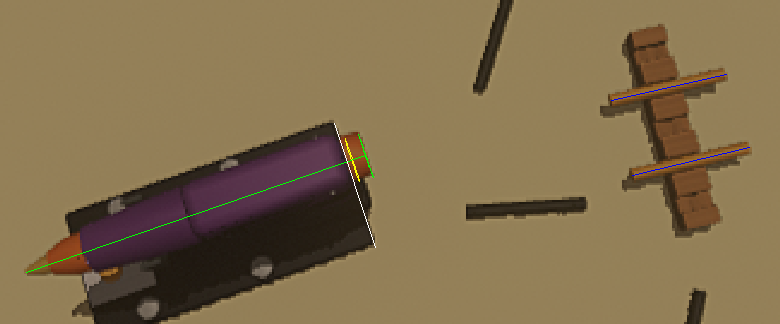

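View pics/fit_scene.png

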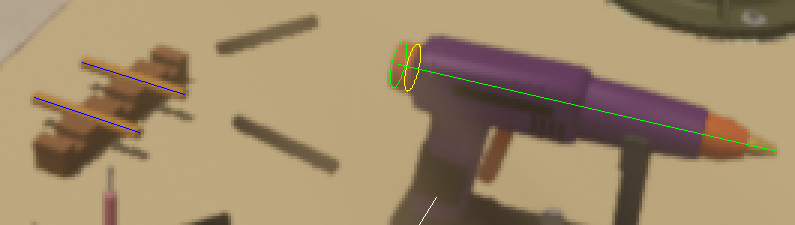

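```bash
cat > plan.py <<'E'
from cell import *
import numpy as np,sys,math
from scipy.spatial.transform import Rotation as R
def state():
    o=get_obs();return np.array(o['tool_pos']),R.from_euler('xyz',o['tool_rot'],degrees=True),o
def show():
    p,r,o=state();print('t',round(o['time_s'],2),'pos',p.round(4),'rot',np.round(o['tool_rot'],2),'F',np.round(o['force'],1),'M',np.round(o['wrist_torque'],2),'w',round(o['grip_width'],4))
def plan(wps,g,dmax=.05,amax=9):
    p,r,_=state();rows=[]
    for pos,yaw in wps:
        tr=R.from_euler('xyz',[180,0,yaw],degrees=True);pos=np.array(pos)
        n=max(1,math.ceil(np.linalg.norm(pos-p)/dmax),math.ceil(np.degrees((r.inv()*tr).magnitude())/amax))
        for k in range(n):
            f=1/(n-k)
            dp=r.inv().apply((pos-p)*f);dr=(r.inv()*tr).as_rotvec(degrees=True)*f
            dp=dp.round(4);dr=dr.round(1)
            rows.append(f"{g} "+" ".join(f"{v:g}" for v in dp)+" "+" ".join(f"{v:g}" for v in dr))
            p=p+r.apply(dp);r=r*R.from_rotvec(dr,degrees=True)
    print(len(rows),"; ".join(rows));print('end',p.round(4))
E
python3 -c "
from plan import *
plan([((.5734,-.3121,.15),97.7)],.45)"
```

```text
9 0.45 0.0431 -0.0139 0.0158 0 0 -8.1; 0.45 0.0446 -0.0076 0.0158 0 0 -8.1; 0.45 0.0452 -0.0013 0.0158 0 0 -8.1; 0.45 0.0449 0.0051 0.0158 0 0 -8.1; 0.45 0.0438 0.0114 0.0158 0 0 -8.1; 0.45 0.0417 0.0174 0.0158 0 0 -8; 0.45 0.0389 0.0231 0.0158 0 0 -8.1; 0.45 0.0353 0.0283 0.0158 0 0 -8; 0.45 0.031 0.033 0.0159 0 0 -8.1
end [ 0.5734 -0.3121  0.15  ]
```

carry_out(increments="0.45 0.043 -0.014 0.016 0 0 -8; 0.45 0.045 -0.008 0.016 0 0 -8; 0.45 0.045 -0.001 0.016 0 0 -8; 0.45 0.045 0.005 0.016 0 0 -8; 0.45 0.044 0.011 0.016 0 0 -8; 0.45 0.042 0.017 0.016 0 0 -8; 0.45 0.039 0.023 0.016 0 0 -8; 0.45 0.035 0.028 0.016 0 0 -8; 0.45 0.031 0.033 0.015 0 0 -8; 0.45 0 0 0 0 0 0", force=40)

```text
time_s: 1.95
tool_pos: [0.5781, -0.3023, 0.1454]
tool_rot: [179.9, 0.3, 99.2]
force: [-0.8, 0.7, 0.8]
grip_width: 0.0393
```

```bash
python3 -c "
from plan import *
show()
plan([((.5734,-.3121,.15),97.7),((.5734,-.3121,.075),97.7)],.45,.03)"
```

```text
t 1.95 pos [ 0.5781 -0.3023  0.1454] rot [179.9    0.28  99.16] F [-0.8  0.7  0.8] M [ 0.05 -0.09  0.09] w 0.0393
4 0.45 -0.0089 -0.0062 -0.0046 0.1 0.3 1.5; 0.45 -0 0 0.025 0 -0 -0; 0.45 -0 0 0.025 0 -0 -0; 0.45 -0 0 0.025 0 -0 -0
end [ 0.5734 -0.3121  0.075 ]
```

carry_out(increments="0.45 -0.009 -0.006 0 0 0 1.5; 0.45 0 0 0.022 0 0 0; 0.45 0 0 0.022 0 0 0; 0.45 0 0 0 0 0 0")

```text
time_s: 2.45
tool_pos: [0.5696, -0.319, 0.0987]
tool_rot: [-180.0, 0.5, 97.0]
force: [0.5, -0.0, 0.1]
grip_width: 0.0392
```

```bash
python3 -c "
from plan import *
import cv2
show()
plan([((.5734,-.3121,.075),97.7)],.45,.03)
cv2.imwrite('pics/t3.png',cv2.resize(read_camera('top')['img'][150:300,330:480],None,fx=4,fy=4))
cv2.imwrite('pics/s3.png',cv2.resize(read_camera('scene')['img'][150:270,140:300],None,fx=4,fy=4))
"
```

```text
t 2.45 pos [ 0.5696 -0.319   0.0987] rot [-179.96    0.46   96.99] F [ 0.5 -0.   0.1] M [ 0.01 -0.09  0.01] w 0.0392
1 0.45 0.0066 0.0046 0.0236 -0 0.5 -0.7
end [ 0.5734 -0.3121  0.075 ]
```

View pics/s3.png

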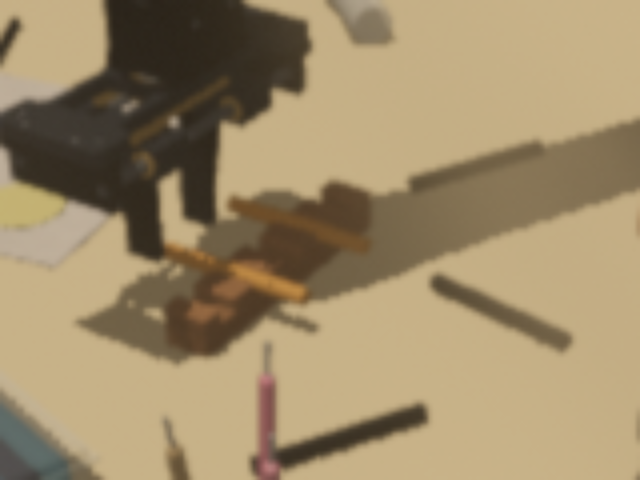

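carry_out(increments="0.45 0.006 0.005 0 0 0.5 -0.7; 0.45 0 0 0 0 0 0; 0.45 0 0 0 0 0 0")

```text
time_s: 2.92
tool_pos: [0.5768, -0.3127, 0.1032]
tool_rot: [179.7, 0.2, 97.7]
force: [-0.2, -0.2, 0.2]
grip_width: 0.0389
```

```bash
python3 -c "
from plan import *
show()
plan([((.5734,-.3121,.075),97.7)],.45,.03)
"
```

```text
t 2.92 pos [ 0.5768 -0.3127  0.1032] rot [1.7969e+02 1.6000e-01 9.7750e+01] F [-0.2 -0.2  0.2] M [ 0.01 -0.09  0.04] w 0.0389
1 0.45 0.0012 -0.0035 0.0282 0.3 0.2 0
end [ 0.5734 -0.3121  0.075 ]
```

carry_out(increments="0.45 0.001 -0.003 0.01 0 0 0; 0.45 0 0 0.01 0 0 0; 0.45 0 0 0.005 0 0 0; 0.45 0 0 0 0 0 0")

```text
time_s: 3.42
tool_pos: [0.5732, -0.312, 0.076]
tool_rot: [179.7, 0.1, 97.8]
force: [0.3, 0.1, 0.7]
grip_width: 0.0393
```

```bash
python3 -c "
from plan import *
show()
plan([((.5734,-.3121,.075),97.7)],.45,.03)
show()
"
```

```text
t 3.42 pos [ 0.5732 -0.312   0.076 ] rot [1.7973e+02 1.4000e-01 9.7760e+01] F [0.3 0.1 0.7] M [ 0.01 -0.08  0.02] w 0.0393
1 0.45 -0.0001 0.0001 0.001 0.3 0.1 0.1
end [ 0.5734 -0.3121  0.075 ]
t 3.42 pos [ 0.5732 -0.312   0.076 ] rot [1.7973e+02 1.4000e-01 9.7760e+01] F [0.3 0.1 0.7] M [ 0.01 -0.08  0.02] w 0.0393
```

Good; close with a moderate force and look.

carry_out(increments="0 0 0 0 0 0 0; 0 0 0 0 0 0 0; 0 0 0 0 0 0 0; 0 0 0 0 0 0 0", force=40)

```text
time_s: 3.92
tool_pos: [0.5737, -0.3122, 0.0767]
tool_rot: [179.7, 0.2, 97.8]
force: [-0.1, 0.3, -0.5]
grip_width: 0.0097
```

```bash
python3 -c "
from plan import *
import cv2
show()
cv2.imwrite('pics/s4.png',cv2.resize(read_camera('scene')['img'][150:270,140:300],None,fx=4,fy=4))
"
```

```text
t 3.92 pos [ 0.5737 -0.3122  0.0767] rot [179.68   0.18  97.76] F [-0.1  0.3 -0.5] M [-0.   -0.11  0.05] w 0.0097
```

View pics/s4.png

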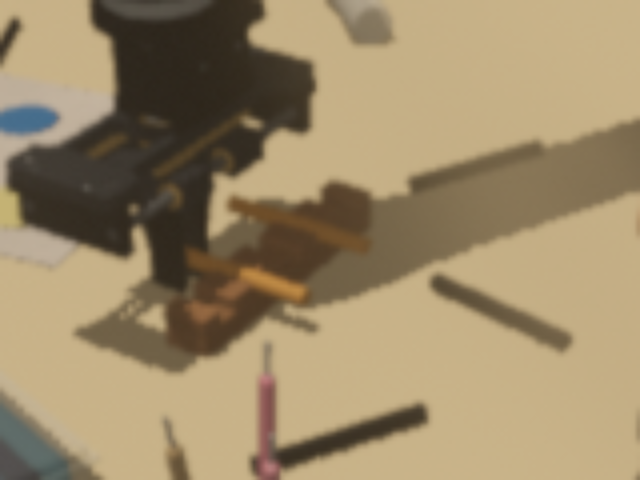

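```bash
python3 -c "
from plan import *
plan([((.5737,-.3122,.133),97.76),((.5464,-.1327,.193),103.8)],0,.03)
"
```

```text
9 0 -0.0001 0.0001 -0.0282 0.2 0.1 -0; 0 -0.0001 0.0001 -0.0282 0.1 0.1 -0; 0 0.0259 -0.0004 -0.0086 0 -0 -0.9; 0 0.026 0 -0.0086 0 -0 -0.9; 0 0.0259 0.0004 -0.0085 0 -0 -0.8; 0 0.0259 0.0008 -0.0086 0 -0 -0.9; 0 0.0259 0.0012 -0.0085 0 -0 -0.8; 0 0.0259 0.0015 -0.0086 0 -0 -0.9; 0 0.026 0.002 -0.0085 0 -0 -0.8
end [ 0.5464 -0.1327  0.193 ]
```

carry_out(increments="0 0 0 -0.028 0 0 0; 0 0 0 -0.028 0 0 0; 0 0.024 0 -0.008 0 0 -0.9; 0 0.024 0 -0.008 0 0 -0.9; 0 0.024 0 -0.008 0 0 -0.9; 0 0.024 0.001 -0.008 0 0 -0.9; 0 0.024 0.001 -0.008 0 0 -0.9; 0 0.024 0.002 -0.008 0 0 -0.9; 0 0.015 0.002 -0.004 0 0 -0.7; 0 0 0 0 0 0 0; 0 0 0 0 0 0 0")

```text
time_s: 5.35
tool_pos: [0.5467, -0.1398, 0.186]
tool_rot: [179.9, 0.0, 104.6]
force: [-0.8, -0.5, -0.2]
grip_width: 0.0102
```

```bash
python3 -c "
from plan import *
import cv2
show()
plan([((.5464,-.1327,.193),103.8)],0,.03)
for n in ('top','scene'): cv2.imwrite('pics/%s5.png'%n,read_camera(n)['img'])
a=cv2.imread('pics/top5.png')
cv2.imwrite('pics/t5c.png',cv2.resize(a[200:300,200:350],None,fx=5,fy=5))
b=cv2.imread('pics/scene5.png')
cv2.imwrite('pics/s5c.png',cv2.resize(b[140:240,200:350],None,fx=5,fy=5))
"
```

```text
t 5.35 pos [ 0.5467 -0.1398  0.186 ] rot [1.7990e+02 2.0000e-02 1.0456e+02] F [-0.8 -0.5 -0.2] M [-0.   -0.11  0.04] w 0.0102
1 0 0.0069 0.0015 -0.007 0.1 0 0.8
end [ 0.5464 -0.1327  0.193 ]
```

View pics/t5c.png

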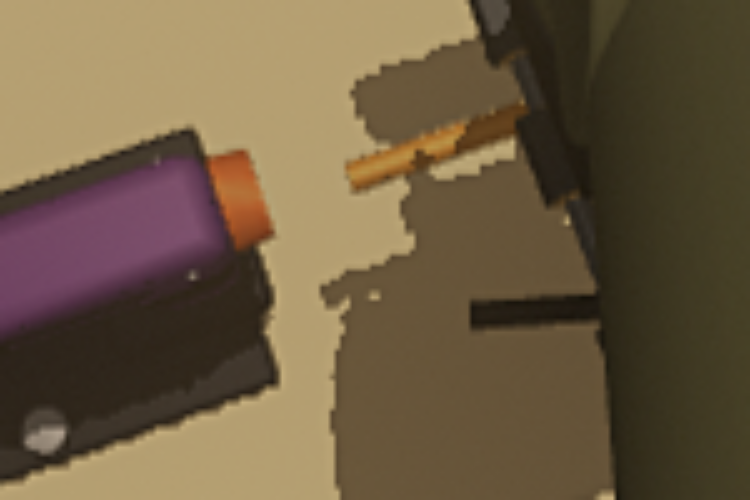

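View pics/s5c.png

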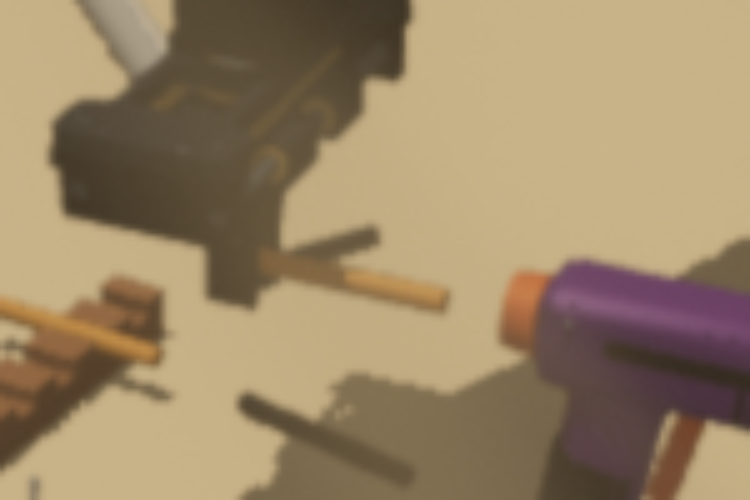

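```bash
python3 -c "
from plan import *
from h import *
p,r,_=state()
for zz in (.051,.0527):
  t=p+r.apply([.0892,0,zz]); e=p+r.apply([.04,0,zz]);print(t.round(4),proj('top',[t,e]).round(1).tolist(),proj('scene',[t,e]).round(1).tolist())
d=np.array([-.2386,.9711,0])
obs={'top':[269.4,234.9],'scene':[288.0,199.3]}
q=least_squares(lambda x:np.r_[proj('top',x)[0]-obs['top'],proj('scene',x)[0]-obs['scene']],t);print(q.x.round(4),q.fun.round(2))
"
```

```text
[ 0.5244 -0.0535  0.1349] [[269.9, 234.8], [296.8, 225.1]] [[287.9, 199.1], [265.7, 194.1]]
[ 0.5244 -0.0535  0.1332] [[269.9, 234.9], [296.7, 225.3]] [[287.9, 199.8], [265.7, 194.8]]
[ 0.5245 -0.0528  0.1345] [ 0.09 -0.07  0.14  0.02]
```

carry_out(increments="0 0.003 0.001 -0.004 0 0 0.8; 0 0 0 -0.001 0 0 0; 0 0 0 0 0 0 0")

```text
time_s: 5.82
tool_pos: [0.5468, -0.1383, 0.1906]
tool_rot: [179.9, -0.0, 103.5]
force: [-0.1, -0.3, -0.6]
grip_width: 0.0103
```

```bash
cat >> plan.py <<'E'
M=np.array([.5192,-.022,.14]);GY=103.8
def gun():
    p,r,o=state();c,s=np.cos(np.radians(GY)),np.sin(np.radians(GY))
    d=p-M;a=d[0]*c+d[1]*s;b=-d[0]*s+d[1]*c
    F=o['force'];print('s %.4f lat(left+) %.4f z %.4f (want .1915) rot'%(a,b,p[2]),np.round(o['tool_rot'],2),'Fs %.1f Flat %.1f Fz %.1f'%(F[0]*c+F[1]*s,-F[0]*s+F[1]*c,F[2]),'M',np.round(o['wrist_torque'],2),'w %.4f t %.2f'%(o['grip_width'],o['time_s']))
E
python3 -c "
from plan import *
gun()"
```

```text
s -0.1195 lat(left+) 0.0010 z 0.1906 (want .1915) rot [ 1.7994e+02 -4.0000e-02  1.0351e+02] Fs -0.3 Flat 0.2 Fz -0.6 M [ 0.01 -0.12 -0.01] w 0.0103 t 5.83
```

carry_out(increments="0 0.01 0.001 -0.001 0 0 -0.3; 0 0.01 0 0 0 0 0; 0 0.01 0 0 0 0 0; 0 0.008 0 0 0 0 0; 0 0 0 0 0 0 0")

```text
time_s: 6.45
tool_pos: [0.5381, -0.0973, 0.1917]
tool_rot: [179.9, -0.0, 103.9]
force: [1.0, -0.3, -0.2]
grip_width: 0.0098
```

```bash
python3 -c "
from plan import *
gun()"
```

```text
s -0.0776 lat(left+) -0.0004 z 0.1917 (want .1915) rot [ 1.7991e+02 -5.0000e-02  1.0393e+02] Fs -0.5 Flat -0.9 Fz -0.2 M [ 0.06 -0.17 -0.  ] w 0.0098 t 6.45
```

Tip ~11 mm in, no significant force. Continue.

carry_out(increments="0 0.008 0 0 0 0 0; 0 0.008 0 0 0 0 0; 0 0.008 0 0 0 0 0; 0 0 0 0 0 0 0")

```text
time_s: 6.95
tool_pos: [0.5326, -0.0728, 0.1921]
tool_rot: [179.8, -0.0, 103.9]
force: [0.7, 0.3, -1.2]
grip_width: 0.01
```

```bash
python3 -c "
from plan import *
gun()"
```

```text
s -0.0526 lat(left+) -0.0008 z 0.1921 (want .1915) rot [179.82  -0.   103.89] Fs 0.2 Flat -0.8 Fz -1.2 M [ 0.21 -0.27 -0.14] w 0.0100 t 6.95
```

carry_out(increments="0 0.008 0 0 0 0 0; 0 0.008 0 0 0 0 0; 0 0.008 0 0 0 0 0; 0 0 0 0 0 0 0")

```text
time_s: 7.45
tool_pos: [0.5269, -0.05, 0.1922]
tool_rot: [179.8, 0.1, 103.8]
force: [0.9, 0.5, -0.1]
grip_width: 0.0101
```

```bash
python3 -c "
from plan import *
gun()"
```

```text
s -0.0290 lat(left+) -0.0008 z 0.1922 (want .1915) rot [1.7978e+02 1.4000e-01 1.0378e+02] Fs 0.3 Flat -1.0 Fz -0.1 M [ 0.09 -0.33 -0.06] w 0.0101 t 7.45
```

carry_out(increments="0 0.007 0 0 0 0 0; 0 0.007 0 0 0 0 0; 0.45 0 0 0 0 0 0; 0.45 0 0 0 0 0 0; 0.45 0 0 0 0 0 0; 0.45 -0.015 0 0 0 0 0; 0.45 -0.02 0 0 0 0 0; 0.45 -0.02 0 0 0 0 0; 0.45 0 0 0 0 0 0")

```text
time_s: 8.57
tool_pos: [0.5362, -0.0932, 0.1914]
tool_rot: [180.0, 0.0, 103.7]
force: [0.1, -0.3, 0.1]
grip_width: 0.0393
```

```bash
python3 -c "
from plan import *
import cv2
gun()
for n in ('top','scene'): cv2.imwrite('pics/%s6.png'%n,read_camera(n)['img'])
a=cv2.imread('pics/top6.png')
b=cv2.imread('pics/scene6.png')
cv2.imwrite('pics/c6.png',np.vstack([cv2.resize(a[210:280,200:350],None,fx=4,fy=4),cv2.resize(b[160:230,220:370],None,fx=4,fy=4)]))
"
```

```text
s -0.0732 lat(left+) 0.0005 z 0.1914 (want .1915) rot [1.7996e+02 1.0000e-02 1.0368e+02] Fs -0.3 Flat -0.1 Fz 0.1 M [-0.   -0.12 -0.04] w 0.0393 t 8.57
```

View pics/c6.png

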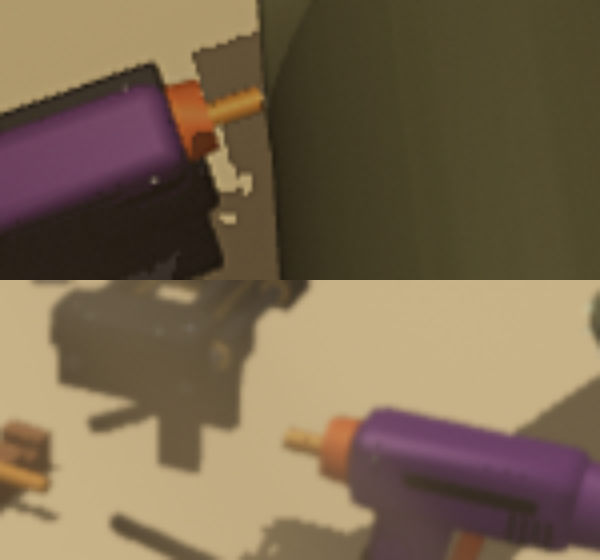

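carry_out(increments="0 0 0 0 0 0 0; 0 0 0 0 0 0 0; 0 0 0 0 0 0 0; 0 0.01 0 0 0 0 0; 0 0.01 0 0 0 0 0; 0 0.01 0 0 0 0 0; 0 0.007 0 0 0 0 0; 0 0.007 0 0 0 0 0; 0 0.007 0 0 0 0 0; 0 0 0 0 0 0 0", force=30)

```text
time_s: 9.93
tool_pos: [0.5228, -0.0363, 0.1919]
tool_rot: [179.9, 0.1, 104.1]
force: [-0.4, 0.4, -0.5]
grip_width: 0.0011
```

```bash
python3 -c "
from plan import *
gun()"
```

```text
s -0.0148 lat(left+) -0.0000 z 0.1919 (want .1915) rot [1.7990e+02 8.0000e-02 1.0406e+02] Fs 0.5 Flat 0.3 Fz -0.5 M [ 0.01 -0.12  0.05] w 0.0011 t 9.93
```

carry_out(increments="0 0.003 0 0 0 0 0; 0 0.003 0 0 0 0 0; 0 0.001 0 0 0 0 0")

```text
time_s: 10.3
tool_pos: [0.5218, -0.0327, 0.1921]
tool_rot: [179.8, 0.4, 103.9]
force: [1.5, -3.4, -1.0]
grip_width: 0.0002
```

```bash
python3 -c "
from plan import *
gun()"
```

```text
s -0.0111 lat(left+) -0.0000 z 0.1921 (want .1915) rot [179.84   0.36 103.91] Fs -3.7 Flat -0.6 Fz -1.0 M [-0.71 -0.45 -0.02] w 0.0002 t 10.30
```

carry_out(increments="0 -0.02 0 0 0 0 0; 0 -0.04 0 0 0 0 0; 0.45 -0.05 0 0 0 0 0; 0.45 -0.05 0 0 0 0 0; 0.45 0 0 0 0 0 0")

```text
time_s: 10.92
tool_pos: [0.5615, -0.1937, 0.1922]
tool_rot: [179.9, 0.1, 104.0]
force: [0.3, 0.3, -0.8]
grip_width: 0.0227
```

```bash
python3 -c "
from plan import *
import cv2
gun();show()
for n in ('top','scene'): cv2.imwrite('pics/%s7.png'%n,read_camera(n)['img'])
a=cv2.imread('pics/top7.png')
b=cv2.imread('pics/scene7.png')
cv2.imwrite('pics/c7.png',np.vstack([cv2.resize(a[210:280,200:350],None,fx=4,fy=4),cv2.resize(b[160:230,220:370],None,fx=4,fy=4)]))
plan([((.5104,-.3212,.13),97.8)],.45,.035)
"
```

```text
s -0.1768 lat(left+) -0.0001 z 0.1922 (want .1915) rot [1.7989e+02 8.0000e-02 1.0398e+02] Fs 0.2 Flat -0.4 Fz -0.8 M [ 0.03 -0.   -0.  ] w 0.0227 t 10.93
t 10.93 pos [ 0.5615 -0.1937  0.1922] rot [1.7989e+02 8.0000e-02 1.0398e+02] F [ 0.3  0.3 -0.8] M [ 0.03 -0.   -0.  ] w 0.0227
5 0.45 -0.0232 -0.0165 0.0124 0 -0 1.3; 0.45 -0.0236 -0.016 0.0124 0 -0 1.3; 0.45 -0.0239 -0.0155 0.0124 0 -0 1.3; 0.45 -0.0243 -0.0149 0.0124 0.1 -0 1.3; 0.45 -0.0246 -0.0143 0.0125 0 -0.1 1.3
end [ 0.5104 -0.3212  0.13  ]
```

View pics/c7.png

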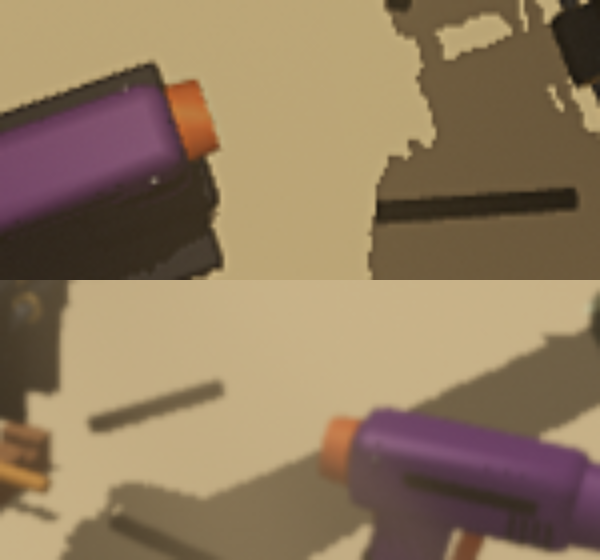

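carry_out(increments="0.45 -0.023 -0.016 0.01 0 0 1.2; 0.45 -0.023 -0.016 0.01 0 0 1.2; 0.45 -0.023 -0.015 0.012 0 0 1.2; 0.45 -0.024 -0.014 0.012 0 0 1.2; 0.45 -0.015 -0.01 0.01 0 0 1.2; 0.45 0 0 0 0 0 0; 0.45 0 0 0 0 0 0")

```text
time_s: 11.9
tool_pos: [0.5112, -0.3134, 0.1335]
tool_rot: [179.9, -0.3, 98.1]
force: [-0.2, -0.1, -0.1]
grip_width: 0.0391
```

```bash
python3 -c "
from plan import *
show()
plan([((.5104,-.3212,.075),97.8)],.45,.035)
"
```

```text
t 11.9 pos [ 0.5112 -0.3134  0.1335] rot [179.93  -0.25  98.1 ] F [-0.2 -0.1 -0.1] M [-0.03 -0.11  0.01] w 0.0391
2 0.45 -0.0039 -0.001 0.0293 0 -0.1 0.1; 0.45 -0.0039 -0.0009 0.0292 0.1 -0.2 0.2
end [ 0.5104 -0.3212  0.075 ]
```

carry_out(increments="0.45 -0.008 0 0.012 0 0 0.3; 0.45 0 0 0.012 0 0 0; 0.45 0 0 0.008 0 0 0; 0.45 0 0 0 0 0 0")

```text
time_s: 12.4
tool_pos: [0.5142, -0.3188, 0.0996]
tool_rot: [179.9, -0.3, 98.0]
force: [-0.4, 0.2, -0.9]
grip_width: 0.0388
```

```bash
python3 -c "
from plan import *
show()
plan([((.5104,-.3212,.075),97.8)],.45,.035)
"
```

```text
t 12.4 pos [ 0.5142 -0.3188  0.0996] rot [179.86  -0.3   98.05] F [-0.4  0.2 -0.9] M [-0.02 -0.08 -0.04] w 0.0388
1 0.45 -0.002 -0.0041 0.0246 0.1 -0.3 0.2
end [ 0.5105 -0.3212  0.075 ]
```

carry_out(increments="0.45 -0.002 -0.004 0.009 0 -0.3 0.2; 0.45 0 0 0.009 0 0 0; 0.45 0 0 0.005 0 0 0; 0.45 0 0 0 0 0 0")

```text
time_s: 12.9
tool_pos: [0.5104, -0.3213, 0.0751]
tool_rot: [179.9, 0.0, 97.9]
force: [0.1, 0.3, 0.1]
grip_width: 0.0393
```

```bash
python3 -c "
from plan import *
import cv2
show()
plan([((.5104,-.3212,.075),97.8)],.45,.035)
cv2.imwrite('pics/s8.png',cv2.resize(read_camera('scene')['img'][150:270,140:300],None,fx=4,fy=4))
"
```

```text
t 12.9 pos [ 0.5104 -0.3213  0.0751] rot [1.7985e+02 3.0000e-02 9.7850e+01] F [0.1 0.3 0.1] M [-0.02 -0.14  0.01] w 0.0393
1 0.45 0.0001 0 0.0001 0.1 0 0.1
end [ 0.5104 -0.3212  0.075 ]
```

View pics/s8.png

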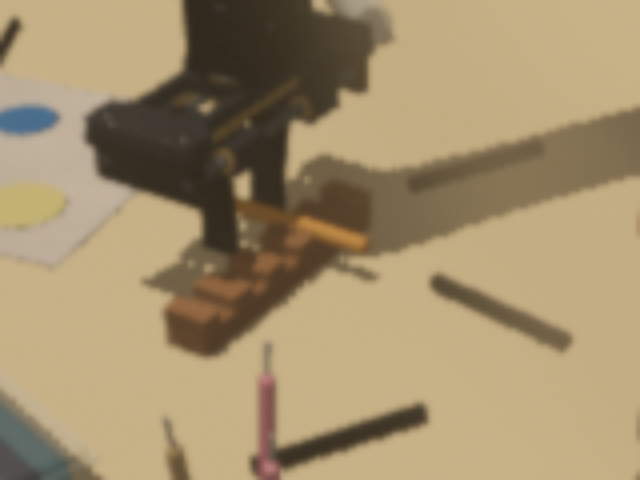

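carry_out(increments="0 0 0 0 0 0 0; 0 0 0 0 0 0 0; 0 0 0 0 0 0 0; 0 0 0 0 0 0 0; 0 0 0 -0.02 0 0 0; 0 0 0 -0.03 0 0 0; 0 0 0 -0.02 0 0 0; 0 0 0 0 0 0 0", force=40)

```text
time_s: 13.95
tool_pos: [0.5118, -0.3218, 0.1525]
tool_rot: [179.6, 0.2, 97.9]
force: [0.3, -1.0, -0.1]
grip_width: 0.0097
```

```bash
python3 -c "
from plan import *
show()
plan([((.5464,-.1407,.1915),103.8)],0,.03)
"
```

```text
t 13.95 pos [ 0.5118 -0.3218  0.1525] rot [179.62   0.22  97.88] F [ 0.3 -1.  -0.1] M [ 0.   -0.11  0.03] w 0.0097
7 0 0.0249 0.0085 -0.0056 0.1 0 -0.8; 0 0.0248 0.0088 -0.0056 0 0 -0.9; 0 0.0247 0.0092 -0.0056 0.1 0 -0.8; 0 0.0245 0.0095 -0.0057 0 0.1 -0.9; 0 0.0244 0.0099 -0.0056 0.1 0 -0.8; 0 0.0242 0.0103 -0.0056 0 0.1 -0.9; 0 0.0241 0.0107 -0.0056 0.1 0 -0.8
end [ 0.5464 -0.1407  0.1915]
```

carry_out(increments="0 0.024 0.008 -0.006 0.1 0 -0.8; 0 0.024 0.009 -0.006 0 0 -0.8; 0 0.024 0.009 -0.006 0 0 -0.8; 0 0.024 0.009 -0.005 0 0 -0.8; 0 0.024 0.01 -0.005 0.1 0 -0.8; 0 0.022 0.01 -0.004 0 0 -0.8; 0 0.01 0.007 -0.002 0 0 -0.5; 0 0 0 0 0 0 0; 0 0 0 0 0 0 0")

```text
time_s: 15.08
tool_pos: [0.5474, -0.1463, 0.187]
tool_rot: [180.0, 0.1, 103.8]
force: [0.7, 0.4, 0.8]
grip_width: 0.01
```

```bash
python3 -c "
from plan import *
gun()
plan([((.5464,-.1327,.1915),103.8)],0,.03)
"
```

```text
s -0.1274 lat(left+) 0.0023 z 0.1870 (want .1915) rot [1.7995e+02 1.1000e-01 1.0383e+02] Fs 0.2 Flat -0.8 Fz 0.8 M [-0.01 -0.14  0.02] w 0.0100 t 15.07
1 0 0.0134 0.0023 -0.0045 0 0.1 0
end [ 0.5464 -0.1327  0.1915]
```

carry_out(increments="0 0.006 0.002 -0.003 0 0 0; 0 0 0 -0.001 0 0 0; 0 0 0 0 0 0 0")

```text
time_s: 15.45
tool_pos: [0.5473, -0.1421, 0.1908]
tool_rot: [-180.0, 0.1, 103.6]
force: [0.9, 0.6, 0.3]
grip_width: 0.0102
```

```bash
python3 -c "
from plan import *
import cv2
gun()
for n in ('top','scene'): cv2.imwrite('pics/%s9.png'%n,read_camera(n)['img'])
a=cv2.imread('pics/top9.png')
b=cv2.imread('pics/scene9.png')
cv2.imwrite('pics/c9.png',np.vstack([cv2.resize(a[210:280,200:350],None,fx=4,fy=4),cv2.resize(b[160:230,220:370],None,fx=4,fy=4)]))
"
```

```text
s -0.1233 lat(left+) 0.0014 z 0.1908 (want .1915) rot [-1.7999e+02  1.2000e-01  1.0360e+02] Fs 0.4 Flat -1.0 Fz 0.3 M [-0.02 -0.06  0.03] w 0.0102 t 15.45
```

View pics/c9.png

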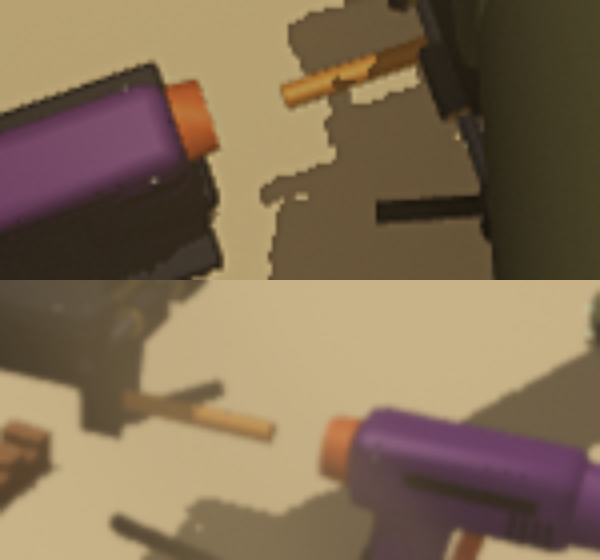

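carry_out(increments="0 0.01 0.001 0 0 0 -0.2; 0 0.01 0 0 0 0 0; 0 0.008 0 0 0 0 0; 0 0 0 0 0 0 0")

```text
time_s: 16.05
tool_pos: [0.541, -0.1115, 0.1906]
tool_rot: [-180.0, 0.1, 103.9]
force: [0.0, 0.1, -0.0]
grip_width: 0.0101
```

```bash
python3 -c "
from plan import *
gun()
"
```

```text
s -0.0921 lat(left+) 0.0002 z 0.1906 (want .1915) rot [-1.7997e+02  8.0000e-02  1.0390e+02] Fs 0.1 Flat -0.0 Fz -0.0 M [ 0.05 -0.06  0.02] w 0.0101 t 16.05
```

Well aligned, tip just behind the face. Feed on.

carry_out(increments="0 0.007 0 0 0 0 0; 0 0.007 0 0 0 0 0; 0 0.007 0 0 0 0 0")

```text
time_s: 16.42
tool_pos: [0.5372, -0.0947, 0.1916]
tool_rot: [179.8, 0.5, 103.7]
force: [1.3, -4.2, 1.2]
grip_width: 0.0095
```

```bash
python3 -c "
from plan import *
gun()
"
```

```text
s -0.0749 lat(left+) -0.0001 z 0.1916 (want .1915) rot [179.84   0.47 103.65] Fs -4.4 Flat -0.2 Fz 1.2 M [-0.77 -0.52 -0.09] w 0.0095 t 16.43
```

carry_out(increments="0 0.007 0 0 0 0 0; 0 0.007 0 0 0 0 0; 0 0.007 0 0 0 0 0; 0 0.006 0 0 0 0 0")

```text
time_s: 16.92
tool_pos: [0.5312, -0.0681, 0.1921]
tool_rot: [179.7, 0.6, 103.6]
force: [2.4, -3.9, -0.1]
grip_width: 0.0098
```

```bash
python3 -c "
from plan import *
gun()
"
```

```text
s -0.0477 lat(left+) -0.0007 z 0.1921 (want .1915) rot [179.72   0.62 103.57] Fs -4.3 Flat -1.4 Fz -0.1 M [-0.81 -0.57 -0.1 ] w 0.0098 t 16.93
```

carry_out(increments="0 0.004 -0.0005 0 0 -0.5 0; 0 0.004 0 0 0 0 0; 0 0.003 0 0 0 0 0")

```text
time_s: 17.3
tool_pos: [0.5283, -0.0563, 0.1922]
tool_rot: [179.7, 1.2, 103.6]
force: [2.7, -3.0, 0.8]
grip_width: 0.0095
```

```bash
python3 -c "
from plan import *
gun()
"
```

```text
s -0.0355 lat(left+) -0.0006 z 0.1922 (want .1915) rot [179.66   1.16 103.61] Fs -3.6 Flat -1.9 Fz 0.8 M [-0.79 -0.59 -0.08] w 0.0095 t 17.30
```

carry_out(increments="0 0.003 -0.0005 0 0 1 0; 0 0.002 0 0 0 0 0; 0 0.002 0 0 0 0 0")

```text
time_s: 17.68
tool_pos: [0.527, -0.0523, 0.1923]
tool_rot: [179.6, 0.3, 103.5]
force: [4.0, -7.2, 0.3]
grip_width: 0.0099
```

```bash
python3 -c "
from plan import *
gun()
"
```

```text
s -0.0313 lat(left+) -0.0003 z 0.1923 (want .1915) rot [179.56   0.33 103.51] Fs -7.9 Flat -2.2 Fz 0.3 M [-1.61 -0.97 -0.04] w 0.0099 t 17.68
```

carry_out(increments="0 0.003 0 0 0 0 0; 0 0.003 0 0 0 0 0")

```text
time_s: 17.92
tool_pos: [0.5266, -0.0521, 0.1925]
tool_rot: [179.5, 0.7, 103.3]
force: [4.6, -8.1, -0.1]
grip_width: 0.01
```

```bash
python3 -c "
from plan import *
gun()
"
```

```text
s -0.0309 lat(left+) 0.0000 z 0.1925 (want .1915) rot [179.49   0.7  103.26] Fs -8.9 Flat -2.6 Fz -0.1 M [-1.83 -0.94 -0.08] w 0.0100 t 17.93
```

carry_out(increments="0 0.006 0 0 0 0 0; 0 0.007 0 0 0 0 0; 0 0.007 0 0 0 0 0")

```text
time_s: 18.3
tool_pos: [0.5253, -0.0507, 0.1936]
tool_rot: [179.2, 2.1, 102.5]
force: [7.2, -17.0, -0.8]
grip_width: 0.0099
```

```bash
python3 -c "
from plan import *
gun()
"
```

```text
s -0.0294 lat(left+) 0.0009 z 0.1936 (want .1915) rot [179.25   2.08 102.53] Fs -18.2 Flat -2.9 Fz -0.8 M [-3.35 -1.41 -0.04] w 0.0099 t 18.30
```

carry_out(increments="0 0.008 0 0.001 0 2 0; 0 0.009 0 0.001 0 1.5 0; 0 0.009 0 0 0 1.5 0; 0 0.009 0 0 0 1.5 0")

```text
time_s: 18.8
tool_pos: [0.5247, -0.0533, 0.1941]
tool_rot: [178.6, -1.7, 101.2]
force: [7.3, -20.3, -3.5]
grip_width: 0.0099
```

```bash
python3 -c "
from plan import *
gun()
p,r,o=state();t=p+r.apply([0,0,.051])-M;print('grasp s',t[0]*np.cos(np.radians(GY))+t[1]*np.sin(np.radians(GY)))
"
```

```text
s -0.0317 lat(left+) 0.0021 z 0.1941 (want .1915) rot [178.65  -1.69 101.25] Fs -21.5 Flat -2.2 Fz -3.5 M [-4.67 -1.64 -0.04] w 0.0099 t 18.80
grasp s -0.030262028968646302
```

carry_out(increments="0 0 0.001 0.001 0 -1 -1; 0 0 0.001 0.001 -0.5 -0.7 -1; 0.5 0 0 0 0 0 0; 0.5 0 0 0 0 0 0; 0.5 0 0 0 0 0 0; 0.5 0 0 0 0 0 0")

```text
time_s: 19.55
tool_pos: [0.524, -0.0488, 0.1903]
tool_rot: [178.4, -0.4, 103.4]
force: [-0.8, 0.9, 0.2]
grip_width: 0.04
```

```bash
python3 -c "
from plan import *
gun()
"
```

```text
s -0.0271 lat(left+) 0.0018 z 0.1903 (want .1915) rot [178.43  -0.4  103.39] Fs 1.1 Flat 0.5 Fz 0.2 M [-0.01 -0.08 -0.01] w 0.0400 t 19.55
```

carry_out(increments="0.5 -0.02 0.002 0 0.8 0 0; 0.5 -0.025 0 0 0.7 0 0; 0.5 -0.03 0 0 0 0 0; 0.5 0 0 0 0 0 0; 0 0 0 0 0 0 0; 0 0 0 0 0 0 0")

```text
time_s: 20.3
tool_pos: [0.5448, -0.13, 0.1891]
tool_rot: [-179.9, -0.4, 103.1]
force: [0.3, 0.6, 0.9]
grip_width: 0.0308
```

```bash
python3 -c "
from plan import *
import cv2
gun()
for n in ('top','scene'): cv2.imwrite('pics/%s10.png'%n,read_camera(n)['img'])
a=cv2.imread('pics/top10.png')
b=cv2.imread('pics/scene10.png')
cv2.imwrite('pics/c10.png',np.vstack([cv2.resize(a[210:280,200:350],None,fx=4,fy=4),cv2.resize(b[160:230,220:370],None,fx=4,fy=4)]))
"
```

```text
s -0.1110 lat(left+) 0.0009 z 0.1891 (want .1915) rot [-179.87   -0.38  103.14] Fs 0.5 Flat -0.5 Fz 0.9 M [-0.01 -0.18 -0.01] w 0.0308 t 20.30
```

View pics/c10.png

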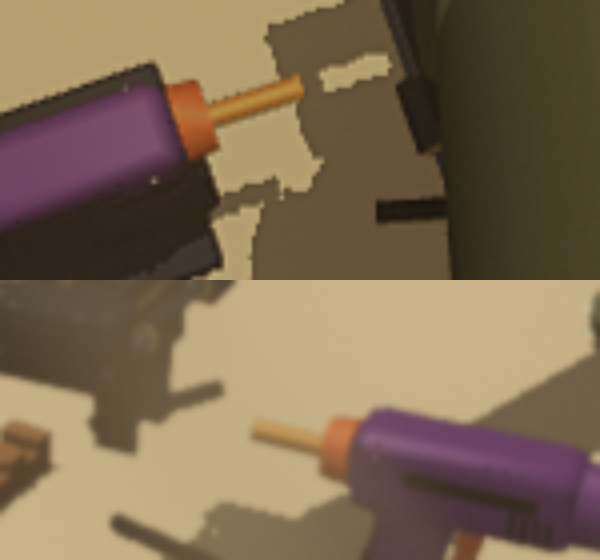

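```bash
python3 -c "
from plan import *
from h import *
d=np.array([np.cos(np.radians(GY)),np.sin(np.radians(GY)),0])
for s in (-.035,-.04,-.045): print(s,proj('top',M+d*s).round(1),proj('scene',M+d*s).round(1))
print('obs top',275.3,231.4,'scene',220+254/4-.5,160+(430-280)/4-.5)
"
```

```text
-0.035 [[271.2 232.4]] [[286.1 197.1]]
-0.04 [[273.9 231.5]] [[283.8 196.6]]
-0.045 [[276.7 230.5]] [[281.5 196.1]]
obs top 275.3 231.4 scene 283.0 197.0
```

carry_out(increments="0 0.012 0.001 -0.002 0 0 -0.6; 0 0.012 0 0 0 0 0; 0 0.012 0 0 0 0 0; 0 0.01 0 0 0 0 0; 0 0.004 0 0 0 0 0; 0 0 0 0 0 0 0")

```text
time_s: 21.15
tool_pos: [0.5329, -0.0742, 0.1923]
tool_rot: [-179.9, -0.4, 104.1]
force: [1.1, 0.5, -0.0]
grip_width: 0.0004
```

```bash
python3 -c "
from plan import *
gun()
"
```

```text
s -0.0540 lat(left+) -0.0009 z 0.1923 (want .1915) rot [-179.92   -0.36  104.1 ] Fs 0.2 Flat -1.2 Fz -0.0 M [ 0.03 -0.12 -0.01] w 0.0004 t 21.15
```

carry_out(increments="0 0.004 -0.0005 0.0005 0 0 0; 0 0.005 0 0 0 0.5 0; 0 0.007 0 0 0 1 0; 0 0.009 0 0 0 1 0; 0 0.009 0 0 0 1 0")

```text
time_s: 21.78
tool_pos: [0.5295, -0.0719, 0.1949]
tool_rot: [179.7, -1.4, 102.9]
force: [4.3, -18.0, -0.9]
grip_width: 0.0007
```

```bash
python3 -c "
from plan import *
gun()
p,r,o=state();t=p+r.apply([0,0,.051])-M;print('grasp s',t[0]*np.cos(np.radians(GY))+t[1]*np.sin(np.radians(GY)))
"
```

```text
s -0.0510 lat(left+) 0.0019 z 0.1949 (want .1915) rot [179.66  -1.41 102.89] Fs -18.5 Flat 0.1 Fz -0.9 M [-3.85 -1.01 -0.04] w 0.0007 t 21.77
grasp s -0.04971753277611181
```

carry_out(increments="0 -0.01 0 0 0 -1 0; 0 -0.03 0 0 0 0 0; 0 -0.05 0 -0.02 0 0 0; 0 -0.04 0 -0.04 0 0 0; 0 -0.04 0 -0.04 0 0 0; 0 0 0 0 0 0 0; 0 0 0 0 0 0 0; 0 0 0 0 0 0 0")

```text
time_s: 22.78
tool_pos: [0.5671, -0.2409, 0.2924]
tool_rot: [179.9, -0.8, 103.0]
force: [0.4, 0.9, 0.0]
grip_width: 0.0007
```

```bash
python3 -c "
from plan import *
import cv2
show()
for n in ('top','scene'): cv2.imwrite('pics/%s11.png'%n,read_camera(n)['img'])
a=cv2.imread('pics/top11.png')
b=cv2.imread('pics/scene11.png')
cv2.imwrite('pics/c11.png',np.vstack([cv2.resize(a[210:280,200:350],None,fx=4,fy=4),cv2.resize(b[160:230,220:370],None,fx=4,fy=4)]))
cv2.imwrite('pics/w11.png',cv2.resize(np.hstack([a,b]),(800,300),interpolation=cv2.INTER_AREA))
"
```

```text
t 22.77 pos [ 0.5671 -0.2409  0.2924] rot [179.91  -0.77 103.02] F [0.4 0.9 0. ] M [ 0.03 -0.09 -0.01] w 0.0007
```

View pics/c11.png

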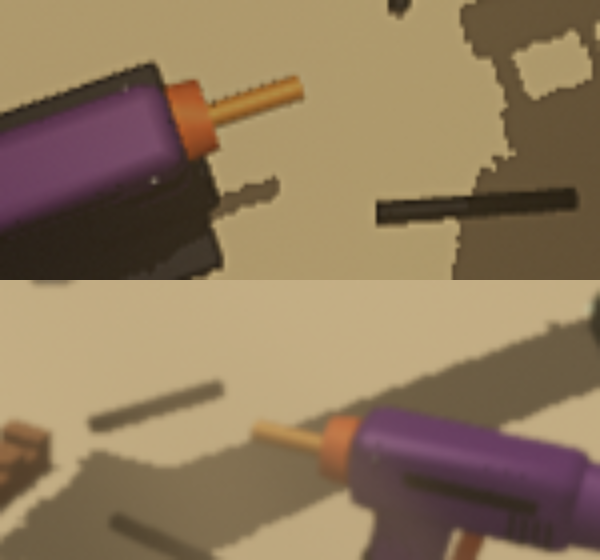

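View pics/w11.png

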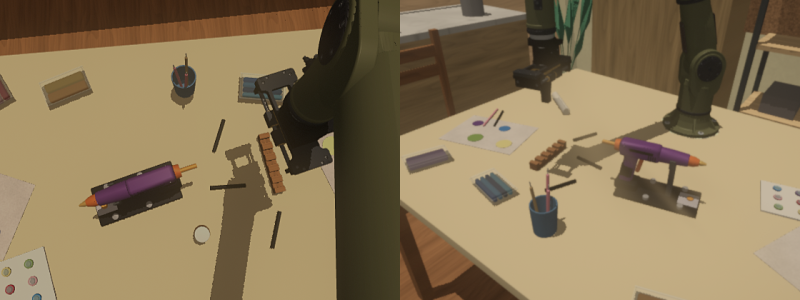

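The last stick stands straight in the collar, about 42 mm out. The rest is empty, and the box, jar and cup are where they were. The gripper is clear, so I'm handing in.

```bash
python3 -c "
from cell import *
print(sign_off())"
```

```text
the job is handed in; nothing more can be done
None
```

Both amber sticks are in the gun with the stub driven ahead of them, and I handed the job in at about 23 s. No verdict was reported.

- **First stick:** I took it from the rest, fed it in by the grip, then pushed it almost flush with the collar using closed fingers. It met about 4 N of drag.
- **Second stick:** I fed it behind the first at about 4 N until the row stopped moving. I then pressed to about 21 N at the wrist and felt no further travel.
- **Confirming the stop:** After letting go, I pushed once more on the end of the stick with closed fingers, to 18.5 N. It did not move.
- **Last checks:** In both pictures the second stick stands in line, about 42 mm out of the collar, which is within the expected 20 to 45 mm. The clay box, varnish jar and tool cup looked unmoved by eye, and the gripper was clear of everything.
- **Not seen directly:** The stub and the set glue are out of sight, so I judged the row solid from the force and the missing travel. None of my checks failed or disagreed.

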